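Load the glaze jar mill, shut its guard and set the timer

ROBOT

A 6-joint arm with a two-finger parallel gripper is mounted at the origin on the work surface. World frame = base frame: x ahead of the robot, y to its left, z up, the work surface at z = 0. Lengths are in m, angles in rad, forces in N, time in s.
With the tool pointing down it reaches from about 0.375 to 0.925 m from the base axis. Payload 5.7 kg.
Tool frame: the origin (TCP) lies at the very end of the fingers, on their centre line; the grasp point (between the pads) lies 19 mm behind it; z points along the fingers, y is the line along which they close (so a half turn about z gives the same grasp; the last joint's range is limited). The gripper opens to 85 mm and grips with 20 to 120 N. Pads are 22 mm wide; open, the fingers measure 114 mm over their backs; the gripper's body (76 mm by 85 mm) begins 54 mm behind the grasp point. The pads swing forward as they close: fully open they stand 13 mm farther back than shut.
Start: joints at [1.082, 0.359, 1.51, -0, 1.272, -0.115], TCP at [0.219, 0.559, 0.231] pointing down, gripper open.
Joint ranges: [-2.97, 2.97], [-1.01, 2.36], [0.21, 2.38], [-0.96, 4.11], [0.2, 2.71], [-2.98, 2.98]. Speed limits (rad/s): [2.39, 2.39, 3.14, 3.14, 3.14, 3.14].

INTERFACE

Orientations are given as a unit quaternion [x, y, z, w].
In Python, from station import * gives the robot as it stands. The module is installed in compiled form; this text tells all that it offers.
- The arm moves only by the tool servo_tool, never from a script. Its argument "rows" is text: rows parted by semicolons, each of 5 numbers parted by spaces: the shift along the world's x, y, z in cm, then the turn about the world's z in rad, then the finger opening in cm, from 0 to 8.54. A call has 1 to 12 rows; each row shifts and turns the commanded pose from where the row before left it; what a row does not reach is not made up. A row lasts 1/12 s, in which the tool goes at most 41.7 mm and 7.16 degrees, less where a joint would pass 70% of its speed; a pose out of reach is approached as far as the arm can. A call with a gripper value outside its range is refused whole. The fingers move at their own pace and stop on an object; "force" is the grip in N (left out, the last holds). Time passes only in rows, so rows that do not move let the fingers close. It gives the time, the measured TCP pose, the force, the opening and the grip force at its end, in the units of the state.
- get_state(): the state, without advancing time (a new reading comes with each control period).
- camera(name): name is "scene" or "top" or "wrist"; returns a dict with "pixels" (384x512x3 uint8, red, green, blue), "depth" (384x512 float32, m along the optical axis (not along the pixel's ray), 0 where there is no reading), "mtx" (3x3 intrinsics, pixels), "rvec" (rotation vector, rad) and "tvec" (3), from world to camera coordinates, as OpenCV has them; the wrist camera has in their place "T_tool_cam" (4x4, takes a point from camera to tool coordinates, whose origin is the TCP and whose axes are the flange's). Camera axes: x right, y down, z forward; pixel columns grow to the right and rows downward; lengths in m; the calibration is good to about 2 mm. A picture is of the moment at which its call begins: read the wrist's pose just before it.
- finish_job(): hands the job in; it is judged then, once.
The state is a dict: "clock": time; "joint_pos": joint angles; "dq": joint speeds; "joint_torque": joint torques, N m; "eef_pos": TCP position; "tool_rot": TCP orientation; "force": force on the tool from outside, world axes, zero at the start; "moment": the same for the moment, N m; "opening": finger opening in m; "gripper_force": force on a finger pad.
Only numpy, scipy, OpenCV 4.12 (cv2) and the standard library are available. Lean on these libraries where they do the work, as an engineer would, in place of code of your own. Each camera call takes 0.05 s, during which the arm holds its last target. There are 200 camera calls.

TASK

Get the jar mill ready to run: slide its clear guard fully open, lift the porcelain jar with the steel lid clamp from the wooden rack and lower it gently on its side onto the two rollers, lying along them. Let go of it, slide the guard fully shut over it, and only then turn the timer dial clockwise until its white line points at the one long heavy mark. Leave the other jar and the things standing about undisturbed.

Things in the scene. Friction and masses are not known exactly. Their poses are not given: they have to be found in the camera images.
- mill: Benchtop jar mill, grey painted steel, fixed. From the robot: roller bay on its right, drive cabinet on its left. Origin on the bench under the centre of the bay; x points across it away from the robot (outside -104 to 104 mm), y along it from bay to cabinet (outside -100 to 355 mm). The bay is an open-topped tub, clear inside x -88 to 88, y -90 to 90 mm, floor at z 18 mm.
- seat (a point): Where the axis of a 62 mm jar lies when it rests on both rollers: centre of the bay, 82 mm above the bench, axes as the mill's. Below it two black rubber rollers, 32 mm diameter, 166 mm long, run along the mill's y, their axes 29 mm in front of and behind this point and 37 mm lower. The front roller is held still, the rear one turns with slight friction.
- deck (a point): Middle of the cabinet's flat top, where the open guard parks: z 128 mm, mill y 90 to 275 mm, axes as the mill's. Aluminium guard tracks run on both long sides of bay and deck, at mill x -104 to -88 and 88 to 104 mm, y -100 to 275 mm, tops at z 147 mm.
- panel (a point): Centre of the raised control panel at the left end of the mill: top at z 144 mm, 80 mm long in y, 200 mm in x, axes as the mill's. The timer dial stands 35 mm to its -x; a mushroom emergency stop (28 mm diameter, top at z 167 mm) stands 72 mm to its +x and is not used.
- guard (a joint): Position of the clear guard sheet in its track, m: 0 fully shut over the bay, 0.180 fully open over the deck, a stop at each. It opens towards the mill's +y against 2.5 N of friction plus 6 N per m/s, and stays where left. Sheet 180 mm long in y, 184 mm wide, top at z 137.5 mm, aluminium edge strips 3 mm higher along both its ends.
- guard_grip (a point): Centre of the grip bar of the guard's steel bow handle, at the middle of the sheet, moving with it; z 168.5 mm. The bar lies along the mill's x: 110 mm long, 12 mm wide in y, 12 mm high, its centre 28 mm above the handle's foot plate, on 12 mm posts 45 mm to either side.
- jar: Porcelain mill jar to be loaded, white, on its side in either bay of the rack. Origin on its axis at the middle of the plain body; x along the axis to the lid. Body 62 mm diameter, x -45 to 45 mm; beyond it neck and lid (55 mm across), steel clamp bar and T screw, ending at x 78 mm. 0.5 to 0.75 kg. It may lie either way round on the rollers.
- rack: Low wooden jar rack, 130 mm (x) by 200 mm (y), fixed, origin under its centre. Two V bays of slats along its x at y -52 and 52 mm; a 62 mm jar lies there with its axis 48 mm above the bench; the slats reach at most 32 mm above the bench and 37 mm to either side of the jar's axis.
- dial (a joint): Angle of the timer dial, rad, growing clockwise seen from above, range 0 to 5.24. At 0 its white line points 150 deg anticlockwise from the mill's x. Of the 13 marks round it, every 0.436 rad from 0, all are short but the eighth, the one long heavy mark at 3.054 (25 deg clockwise from the mill's x). It stays where left and takes about 0.04 N m to turn.
- dial_grip (a point): On the vertical axis of the timer dial, 22 mm above the control panel, a good gripping height. The dial is a black bar knob 46 mm long, 13 mm wide, its top 30 mm above the panel; the point's x axis runs along the bar to the end with the white line.
- glaze_bottle: Bystander: tall white bottle with a black cap, 66 mm diameter, 200 mm high, standing on the bench between the robot and the mill, near the mill's front. Origin under its centre.
- plastic_jar: Bystander: white plastic jar with ribbed grey screw cap, 62 mm diameter, 101 mm long, lying in the rack's other bay. Origin on its axis, 45 mm from its bottom end; x along the axis to the cap.
- brush_pot: Bystander: blue ceramic pot, 76 mm diameter and 110 mm high, with brushes reaching 226 mm high, standing on the bench just beyond the left end of the mill. Origin under its centre.
- mug: Bystander: terracotta-coloured mug, 80 mm diameter, 85 mm high, handle at its +y, standing on the bench at the far right beyond the rack. Origin under its centre.
There are look-alikes about, which are no part of the job. Leave any purple or turquoise look-alike of the jar alone.

How it is judged:
By the outcome, as a careful person would: the job done as asked, in the order asked, and still so for the second after the job is handed in, with the robot touching nothing.
It also fails if it takes over 70 s, if anything falls off the work surface, if the arm or the gripper's body presses on something with over 40 N, if the wrist force passes 120 N, or if a joint passes its speed limit or range.

## Working session

There is one attempt and no reset: what is moved stays moved. The work goes in short steps, Python scripts to look and compute and a tool call to move; the robot and the scene stay as the last step left them, time stands still between calls to the robot, and variables do not carry over. Pictures are saved under pics/ and viewed, at most 10 in all, crops included, and the job is handed in when it is done.

Besides the shell and the picture viewer there is one more tool, called after "Call:" as name(argument=value, ...) on one line, values as JSON. servo_tool: Moves the arm, as the interface text tells. Its arguments: {"type":"object","properties":{"rows":{"type":"string"},"force":{"type":"number"}},"required":["rows"]}

```bash
mkdir -p pics
cat > h.py <<'E'
from station import *
import numpy as np, cv2
from scipy.spatial.transform import Rotation as R
def cam(n):
    s=get_state(); c=camera(n)
    if n=="wrist":
        T=np.eye(4);T[:3,:3]=R.from_quat(s["tool_rot"]).as_matrix();T[:3,3]=s["eef_pos"];T=T@c["T_tool_cam"]
    else:
        A=np.eye(4);A[:3,:3]=cv2.Rodrigues(np.array(c["rvec"],float))[0];A[:3,3]=np.ravel(c["tvec"]);T=np.linalg.inv(A)
    c["T"]=T; return c
def cloud(c):
    v,u=np.mgrid[:384,:512]; K=c["mtx"]; d=c["depth"]
    p=np.stack([(u-K[0][2])/K[0][0]*d,(v-K[1][2])/K[1][1]*d,d],-1)
    P=p@c["T"][:3,:3].T+c["T"][:3,3]; P[d==0]=np.nan; return P
def rayz(c,u,v,z):
    K=c["mtx"]; r=c["T"][:3,:3]@np.array([(u-K[0][2])/K[0][0],(v-K[1][2])/K[1][1],1]); o=c["T"][:3,3]
    return o+r*(z-o[2])/r[2]
E
python3 - <<'E'
from h import *
import pickle
d={n:cam(n) for n in("top","scene","wrist")}
pickle.dump(d,open("c0.pkl","wb"))
im=np.hstack([d["top"]["pixels"],d["scene"]["pixels"]])
cv2.imwrite("pics/a.png",cv2.resize(d["top"]["pixels"][:,:,::-1],(800,600),interpolation=cv2.INTER_CUBIC))
cv2.imwrite("pics/b.png",cv2.resize(d["scene"]["pixels"][:,:,::-1],(800,600),interpolation=cv2.INTER_CUBIC))
print(get_state())
for n in d: print(n,d[n]["T"].round(3).tolist())
E
```

```text
{'clock': 0.15, 'joint_pos': array([ 1.08188094e+00,  3.59359392e-01,  1.51115593e+00, -1.41856143e-05,
        1.27253959e+00, -1.15104474e-01]), 'dq': array([-1.05057200e-03, -1.21614429e-03, -3.90779285e-03,  2.36890460e-03,
       -4.15711065e-06,  1.50917064e-04]), 'joint_torque': array([ 7.12278525e-04, -5.28025496e+01, -2.78930372e+01, -2.79277101e-04,
        8.16853397e-03, -9.05346923e-06]), 'eef_pos': array([0.21886709, 0.55809599, 0.23064552]), 'tool_rot': array([ 1.85817037e-01,  9.82584090e-01, -7.00053303e-04, -2.10995069e-04]), 'force': array([-0.01213105,  0.166017  , -0.43749262]), 'moment': array([-0.00480406, -0.0117162 , -0.00296289]), 'gripper_force': 0.0, 'opening': 0.08543350993287024}
top [[0.021, -0.993, 0.115, 0.43], [-1.0, -0.02, 0.013, -0.07], [-0.011, -0.116, -0.993, 1.566], [0.0, 0.0, 0.0, 1.0]]
scene [[-0.126, 0.703, -0.7, 1.578], [0.992, 0.098, -0.079, 0.052], [0.013, -0.704, -0.71, 1.151], [0.0, 0.0, 0.0, 1.0]]
wrist [[0.366, 0.887, 0.28, 0.147], [0.931, -0.348, -0.111, 0.586], [-0.001, 0.302, -0.953, 0.373], [0.0, 0.0, 0.0, 1.0]]
```

View pics/a.png

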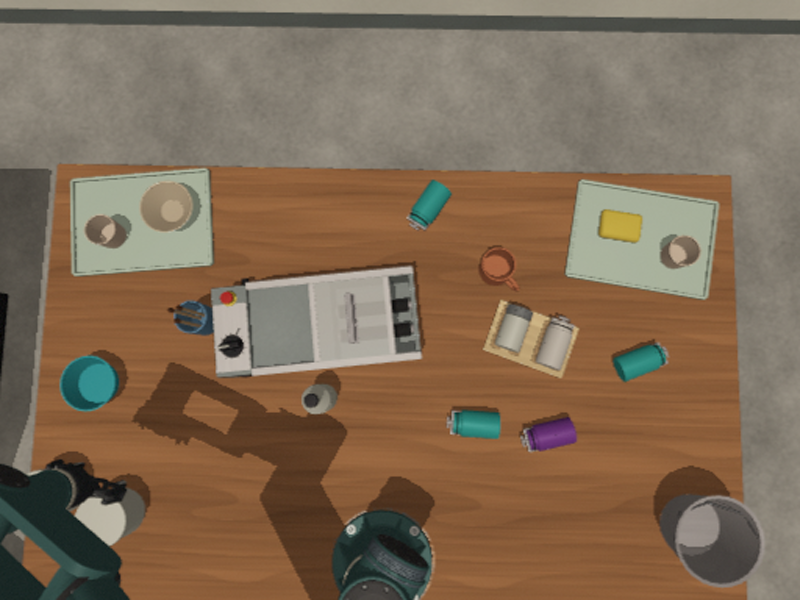

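View pics/b.png

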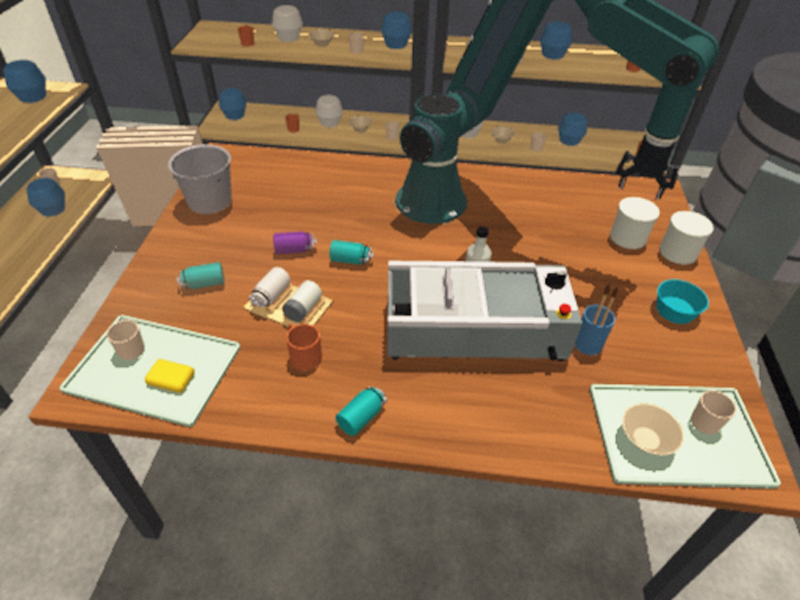

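The top view shows the mill at (215–420, 265–375), the guard partly open with its handle at (350,318), the dial at (231,345) and the bottle at (318,398). The steel-clamped jar is in the rack's right bay at (555,345) with its lid at the far end. The grey-capped plastic jar is at (513,328). The scene view agrees, with the jar at (272,285).

Run:
```python
from h import *
import pickle
from scipy.optimize import minimize
d=pickle.load(open("c0.pkl","rb"))
for n in("top","scene"):
    c=d[n];P=cloud(c);x,y,z=P[...,0],P[...,1],P[...,2]
    m=(abs(z-0.147)<.006)&(x>.35)&(x<.75)&(y>-.2)&(y<.4)
    m2=(x>.35)&(x<.8)&(y>-.2)&(y<.45)&(z>.12)&(z<.152)
    q=P[m2][:,:2].astype(np.float32)
    r=cv2.minAreaRect(q*1000); print(n,"mill rect",r,len(q), cv2.boxPoints(r).round(0).tolist())
    # panel height, handle
    h=(x>.35)&(x<.75)&(y>-.1)&(y<.25)&(z>.160)&(z<.18)
    if h.sum()>5: print("handle",cv2.minAreaRect(P[h][:,:2].astype(np.float32)*1000),np.nanpercentile(z[h],[5,50,95]),P[h].mean(0),h.sum())
    k=(x>.35)&(x<.75)&(y>.25)&(y<.40)&(z>.155)&(z<.18)
    print("knobs",[ (P[k&s].mean(0).round(4).tolist(),(k&s).sum()) for s in (x<.56,x>=.56)])
    j=(x>.33)&(x<.65)&(y<-.15)&(y>-.5)&(z>.045)&(z<.1)
    nl,lab,st,ce=cv2.connectedComponentsWithStats(j.astype(np.uint8))
    for i in range(1,nl):
        if st[i,4]>40:
            Q=P[lab==i]; print("blob",ce[i].round(0),st[i,4],cv2.minAreaRect(Q[:,:2].astype(np.float32)*1000),Q[:,2].max().round(4))
    t=(z>.03)&(z<.25)&(x>.2)&(x<.42)&(y>.0)&(y<.3)
    print("bottle",P[t].min(0),P[t].max(0))
c=d["top"]
# top view pixel checks (orig px = view*0.64)
for nme,u,v,zz in[("handle a",349,293,.1745),("handle b",351,342,.1745),("dial",231,346,.174),("mill tr",413,266,.147),("mill br",420,358,.147),("mill tl",247,282,.147)]:
    print(nme,rayz(c,u*.64,v*.64,zz).round(4))
cv2.imwrite("pics/c.png",np.hstack([cv2.resize(c["pixels"][185:245,130:190,::-1],(400,400),interpolation=cv2.INTER_CUBIC),cv2.resize(c["pixels"][185:245,305:365,::-1],(400,400),interpolation=cv2.INTER_CUBIC)]))
```

```text
top mill rect ((495.46185302734375, 185.05007934570312), (299.5147705078125, 515.2056884765625), 6.918351650238037) 6975 [[316.0, 423.0], [378.0, -89.0], [675.0, -53.0], [613.0, 459.0]]
handle ((484.75225830078125, 96.748291015625), (43.77321243286133, 245.51490783691406), 75.73772430419922) [0.16627703 0.17270134 0.17809073] [0.54742915 0.08125464 0.17280051] 124
knobs [([0.4852, 0.3396, 0.1708], np.int64(63)), ([0.5924, 0.354, 0.1657], np.int64(51))]
blob [328. 210.] 472 ((546.3651123046875, -294.35107421875), (61.40823745727539, 101.1482925415039), 71.09623718261719) 0.0869
blob [355. 219.] 529 ((516.5881958007812, -394.060546875), (61.61174774169922, 122.45043182373047), 71.45398712158203) 0.0856
blob [305. 267.] 146 ((339.783447265625, -209.61285400390625), (105.07649993896484, 20.1947021484375), 87.29991912841797) 0.0658
bottle [0.34315292 0.12106915 0.0343984 ] [0.40568732 0.18650512 0.20491342]
scene mill rect ((505.6230773925781, 180.45718383789062), (295.27685546875, 506.7669982910156), 7.205009460449219) 4595 [[327.0, 413.0], [391.0, -89.0], [684.0, -52.0], [620.0, 450.0]]
[... 230 characters left out ...]
, ([0.6001, 0.351, 0.1666], np.int64(43))]
blob [223. 160.] 141 ((343.92559814453125, -212.27230834960938), (108.39730072021484, 26.255535125732422), 89.6461410522461) 0.0705
blob [172. 183.] 369 ((524.218994140625, -395.1707458496094), (61.33653259277344, 127.43534851074219), 68.29190826416016) 0.0848
blob [194. 191.] 353 ((552.8412475585938, -297.0635986328125), (61.7639045715332, 106.74735260009766), 70.86259460449219) 0.0844
bottle [0.36106988 0.11938499 0.09319552] [0.41258042 0.1842322  0.20655354]
handle a [0.606  0.081  0.1745]
handle b [0.4991 0.0733 0.1745]
dial [0.4851 0.3337 0.174 ]
mill tr [ 0.6732 -0.0574  0.147 ]
mill br [ 0.4684 -0.077   0.147 ]
mill tl [0.6298 0.3132 0.147 ]
```

View pics/c.png

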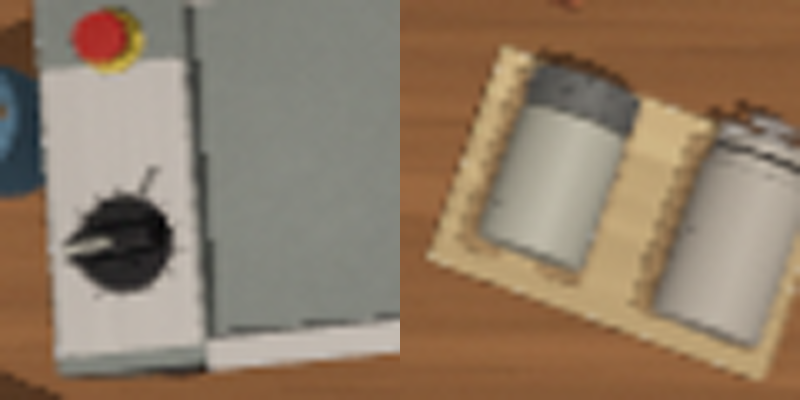

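Mill yaw is about +0.11 rad with the bay centre near (0.56, 0.03). The guard is open about 45 mm, and the dial's line points roughly to world +y, away from the heavy mark at upper right in the crop. I'll move over the handle now.

Call:
servo_tool(rows="0 0 3.5 0 8.5;0 0 3.5 0 8.5;2.23 -3.21 0 0.0325 8.5;2.23 -3.21 0 0.0325 8.5;2.23 -3.21 0 0.0325 8.5;2.23 -3.21 0 0.0325 8.5;2.23 -3.21 0 0.0325 8.5;2.23 -3.21 0 0.0325 8.5;2.23 -3.21 0 0.0325 8.5;2.23 -3.21 0 0.0325 8.5;2.23 -3.21 0 0.0325 8.5;2.23 -3.21 0 0.0325 8.5")

```text
clock: 1.15
eef_pos: [0.4426, 0.2357, 0.3012]
tool_rot: [0.024, 1.0, -0.0, -0.0]
force: [0.5, 0.8, -0.2]
opening: 0.0848
gripper_force: 0.0
```

Call:
servo_tool(rows="2.23 -3.21 0 0.0325 5;2.23 -3.21 0 0.0325 5;2.23 -3.21 0 0.0325 5;2.23 -3.21 0 0.0325 5;2.23 -3.21 0 0.0325 5;0 0 0 0 5")

```text
clock: 1.65
eef_pos: [0.5576, 0.0713, 0.3009]
tool_rot: [-0.055, 0.998, -0.002, 0.001]
force: [0.3, 0.6, 0.4]
opening: 0.0502
gripper_force: 0.0
```

Run:
```python
from h import *
import pickle
c=cam("wrist");s=get_state();pickle.dump(c,open("w1.pkl","wb"));print(s["eef_pos"],s["tool_rot"],s["opening"])
cv2.imwrite("pics/w1.png",cv2.resize(c["pixels"][:,:,::-1],(800,600)))
```

```text
[0.55541918 0.07392133 0.30071281] [-5.46290373e-02  9.98506593e-01 -4.99568130e-04  5.43607177e-05] 0.05018106373750109
```

View pics/w1.png

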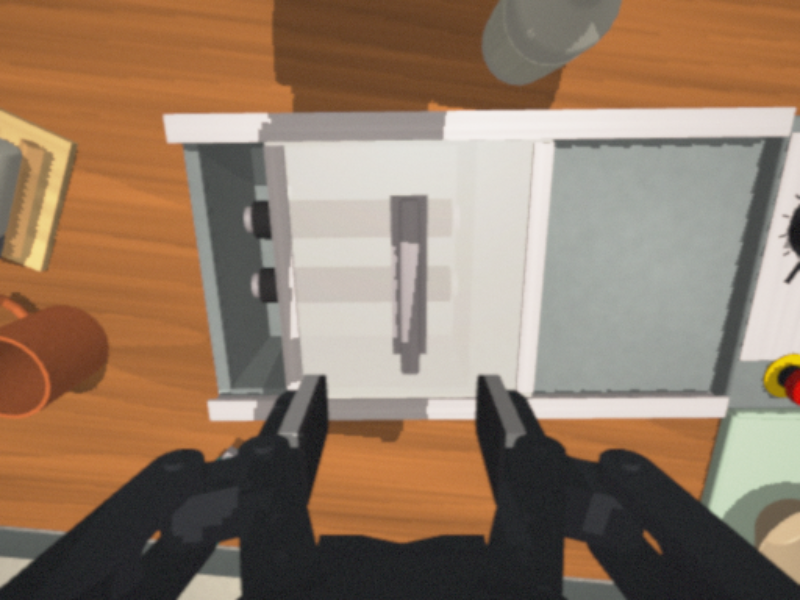

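The wrist view shows the handle bar along (408,195–370), tracks at rows ~125 and ~408 and their right ends at column ~790; it is parallel to the fingers' pads.

Run:
```python
from h import *
import pickle
c=pickle.load(open("w1.pkl","rb"));P=cloud(c);x,y,z=P[...,0],P[...,1],P[...,2]
h=(z>.169)&(z<.18)&(x>.45)&(x<.65)&(abs(y-.075)<.04)
r=cv2.minAreaRect(P[h][:,:2].astype(np.float32)*1000);print("bar",r,cv2.boxPoints(r).round(0).tolist(),np.nanmedian(z[h]),h.sum())
t=(abs(z-.147)<.004)&(x>.4)&(x<.72)&(y>-.12)&(y<.32)
nl,lab,st,ce=cv2.connectedComponentsWithStats(t.astype(np.uint8))
for i in range(1,nl):
    if st[i,4]>300:
        Q=P[lab==i];r=cv2.minAreaRect(Q[:,:2].astype(np.float32)*1000);f=np.polyfit(Q[:,1],Q[:,0],1)
        print(st[i],r,"x=%.4f y+%.4f"%tuple(f),Q[:,1].min(),Q[:,1].max(),np.median(Q[:,2]))
for u,v in[(165,117),(210,412),(793,110),(727,413)]: print(rayz(c,u*.64,v*.64,.147))
for u,v in[(409,196),(410,373)]: print("bar",rayz(c,u*.64,v*.64,.1745))
```

```text
bar ((555.9462890625, 75.24752807617188), (108.78545379638672, 12.062332153320312), 6.904104709625244) [[501.0, 75.0], [503.0, 63.0], [611.0, 76.0], [609.0, 88.0]] 0.1742608023921121 1390
[  104    69   408   199 11612] ((550.6343383789062, 126.35504150390625), (208.5672149658203, 396.15869140625), 6.827638626098633) x=0.1850 y+0.4634 -0.08267134069127673 0.31998752948578163 0.1466304783952788
[133 255  44  14 551] ((666.04150390625, -34.34458923339844), (16.9217586517334, 49.55974197387695), 7.613326072692871) x=-0.1460 y+0.6601 -0.05901832733642069 -0.010740277458398936 0.14671370102163772
[ 210  254   94   15 1276] ((652.638671875, 80.51249694824219), (17.373361587524414, 106.45568084716797), 6.917719841003418) x=-0.1256 y+0.6620 0.027598975718504018 0.13418189059935443 0.14682522222674133
[ 0.47255002 -0.08046165  0.147     ]
[ 0.67050104 -0.05686707  0.147     ]
[0.42795601 0.28952313 0.147     ]
[0.62949518 0.31634625 0.147     ]
bar [0.50018625 0.06883276 0.1745    ]
bar [0.61001145 0.08216857 0.1745    ]
```

Call:
servo_tool(rows="0.05 0.13 -3 0.011 5;0 0 -3 0 5;0 0 -3 0 5;0 0 -3 0 5;0 0 -2 0 5;0 0 -1 0 5;0 0 0 0 0.8;0 0 0 0 0.8;0 0 0 0 0.8;0 0 0 0 0.8;0 0 0 0 0.8;0 0 0 0 0.8", force=30)

```text
clock: 2.7
eef_pos: [0.5551, 0.0784, 0.1528]
tool_rot: [-0.062, 0.998, -0.0, 0.001]
force: [-0.1, -0.8, 6.5]
opening: 0.0112
gripper_force: 33.7
```

Call:
servo_tool(rows="-0.06 0.5 0 0 0.8;-0.18 1.5 0 0 0.8;-0.24 2 0 0 0.8;-0.24 2 0 0 0.8;-0.24 2 0 0 0.8;-0.24 2 0 0 0.8;-0.18 1.5 0 0 0.8;-0.12 1 0 0 0.8;-0.06 0.5 0 0 0.8;-0.06 0.5 0 0 0.8;0 0 0 0 0.8")

```text
clock: 3.62
eef_pos: [0.5393, 0.2084, 0.1528]
tool_rot: [-0.064, 0.998, -0.005, 0.001]
force: [1.0, -21.5, 8.9]
opening: 0.0111
gripper_force: 34.1
```

Call:
servo_tool(rows="0.03 -0.2 0 0 5;0 0 0 0 5;0 0 0 0 5;0 0 0 0 5;0 0 2 0 5;0 0 3 0 5;0 0 3.5 0 5;0 0 3.5 0 5;0 0 3.5 0 5;0 0 0 0 5")

```text
clock: 4.45
eef_pos: [0.5419, 0.2129, 0.3141]
tool_rot: [-0.063, 0.998, 0.001, 0.006]
force: [1.1, 0.8, 0.1]
opening: 0.0497
gripper_force: 0.0
```

Run:
```python
from h import *
c=cam("wrist");s=get_state();print(s["eef_pos"],s["tool_rot"],s["opening"],s["force"])
P=cloud(c);x,y,z=P[...,0],P[...,1],P[...,2]
h=(z>.169)&(z<.18)&(x>.45)&(x<.65)&(abs(y-.209)<.04)
r=cv2.minAreaRect(P[h][:,:2].astype(np.float32)*1000);print("bar",r)
b=np.array(r[0])/1000; Rm=np.array([[.9928,.1199],[-.1199,.9928]]);print("in mill",Rm@(b-[.561,.0305]))
```

```text
[0.54071519 0.21253388 0.31082506] [-0.06257319  0.99803014  0.00103383  0.00440033] 0.04998516984251443 [ 0.18172976 -0.06520215 -0.29972155]
bar ((540.2684326171875, 208.10833740234375), (109.6434326171875, 11.789104461669922), 6.498772144317627)
in mill [0.00071294 0.17881527]
```

Call:
servo_tool(rows="-0.2 -3 0 -0.025 5;-0.2 -4 0 -0.035 5;-0.2 -4 0 -0.035 5;-0.2 -4 0 -0.035 5;-0.2 -4 0 -0.035 5;-0.2 -4 0 -0.035 5;-0.2 -4 0 -0.035 5;-0.2 -4 0 -0.035 5;-0.2 -4 0 -0.035 5;-0.2 -4 0 -0.035 5;-0.2 -4 0 -0.035 5;-0.2 -4 0 -0.035 8.5")

```text
clock: 5.5
eef_pos: [0.5133, -0.2599, 0.3049]
tool_rot: [0.143, 0.99, 0.001, -0.001]
force: [1.1, 0.6, -0.2]
opening: 0.0607
gripper_force: 0.0
```

Call:
servo_tool(rows="-0.2 -4 0 -0.02 8.5;-0.2 -4 0 -0.015 8.5;-0.2 -3 0 0 8.5;-0.2 -2 0 0 8.5;0 0 0 0 8.5;0 0 0 0 8.5")

```text
clock: 6.0
eef_pos: [0.5056, -0.3889, 0.3044]
tool_rot: [0.16, 0.987, 0.001, -0.001]
force: [-0.2, -0.0, -0.5]
opening: 0.0847
gripper_force: 0.0
```

Run:
```python
from h import *
import pickle
c=cam("wrist");s=get_state();pickle.dump(c,open("w2.pkl","wb"));print(s["eef_pos"],s["tool_rot"],s["opening"])
cv2.imwrite("pics/w2.png",c["pixels"][:,:,::-1])
P=cloud(c);x,y,z=P[...,0],P[...,1],P[...,2]
j=(z>.055)&(z<.1)&(x>.35)&(x<.7)
nl,lab,st,ce=cv2.connectedComponentsWithStats(j.astype(np.uint8))
for i in range(1,nl):
    if st[i,4]>1000:
        Q=P[lab==i]; r=cv2.minAreaRect(Q[:,:2].astype(np.float32)*1000);print("blob",ce[i].round(0),st[i],r,cv2.boxPoints(r).round().tolist(),np.nanpercentile(Q[:,2],99))
```

```text
[ 0.50581564 -0.38777573  0.30480102] [ 1.59687335e-01  9.87166664e-01  1.04588294e-03 -9.15628281e-04] 0.08546207210680447
blob [504.  93.] [ 488   50   24  117 1409] ((544.4844360351562, -73.92778015136719), (26.20625114440918, 146.6965789794922), 86.76969146728516) [[471.0, -83.0], [617.0, -91.0], [618.0, -65.0], [472.0, -57.0]] 0.08682086383805006
blob [252. 168.] [ 230  129   46   83 3442] ((514.6010131835938, -397.6716613769531), (59.808841705322266, 111.54829406738281), 70.97238159179688) [[452.0, -408.0], [558.0, -444.0], [577.0, -388.0], [472.0, -351.0]] 0.07968816638372127
blob [329. 173.] [ 306  135   50   79 3392] ((549.2960815429688, -299.860595703125), (59.8132438659668, 100.94747924804688), 71.1101303100586) [[492.0, -312.0], [587.0, -344.0], [607.0, -288.0], [511.0, -255.0]] 0.07979427438691182
blob [108. 189.] [  77  159   64   60 1822] ((476.12872314453125, -598.5966796875), (40.39173889160156, 103.11178588867188), 22.339935302734375) [[438.0, -559.0], [477.0, -654.0], [514.0, -639.0], [475.0, -543.0]] 0.06259117450164245
```

View pics/w2.png

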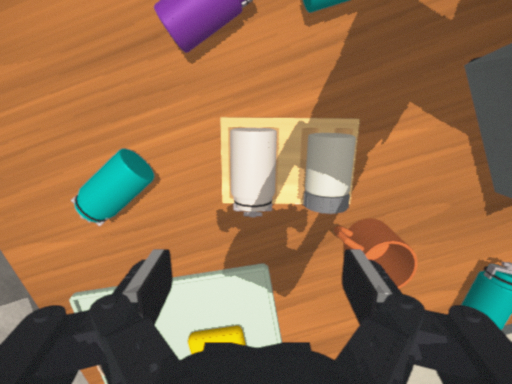

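The view shows the clamped jar at (252,168), lid downward in the image (world +x), and the plastic jar at (329,173). The guard is at its stop. I'll descend partway and remeasure.

Call:
servo_tool(rows="0.25 -0.4 -3.5 -0.011 8.5;0.25 -0.45 -3.5 0 8.5;0 0 -3.5 0 8.5;0 0 -3.5 0 8.5;0 0 -2.5 0 8.5;0 0 0 0 8.5;0 0 0 0 8.5")

```text
clock: 6.63
eef_pos: [0.5106, -0.3947, 0.1401]
tool_rot: [0.164, 0.986, 0.001, -0.002]
force: [-0.3, -0.6, 0.6]
opening: 0.085
gripper_force: 0.0
```

Run:
```python
from h import *
import pickle
c=cam("wrist");s=get_state();pickle.dump(c,open("w3.pkl","wb"));print(s["eef_pos"],s["tool_rot"],s["opening"])
cv2.imwrite("pics/w3.png",c["pixels"][:,:,::-1])
P=cloud(c);x,y,z=P[...,0],P[...,1],P[...,2]
j=(z>.055)&(z<.09)&(x>.35)&(x<.7)&(y<-.2)&(y>-.5)
nl,lab,st,ce=cv2.connectedComponentsWithStats(j.astype(np.uint8))
for i in range(1,nl):
    if st[i,4]>1000:
        Q=P[lab==i]; r=cv2.minAreaRect(Q[:,:2].astype(np.float32)*1000);print("blob",ce[i].round(0),st[i],r,cv2.boxPoints(r).round().tolist(),np.nanpercentile(Q[:,2],99))
```

```text
[ 0.51184726 -0.39621618  0.14209409] [1.64237152e-01 9.86420877e-01 9.98093296e-06 1.07811573e-04] 0.08479848836521629
blob [255. 202.] [ 217  139   78  135 9355] ((512.8782958984375, -397.0653381347656), (59.613922119140625, 108.0685043334961), 70.94808959960938) [[452.0, -408.0], [554.0, -443.0], [574.0, -387.0], [472.0, -351.0]] 0.07942651360442661
blob [385. 205.] [ 340  147   91  131 8640] ((548.9346313476562, -300.22357177734375), (59.60551452636719, 100.6188735961914), 70.98341369628906) [[492.0, -312.0], [587.0, -345.0], [606.0, -288.0], [511.0, -256.0]] 0.07960712710654404
```

View pics/w3.png

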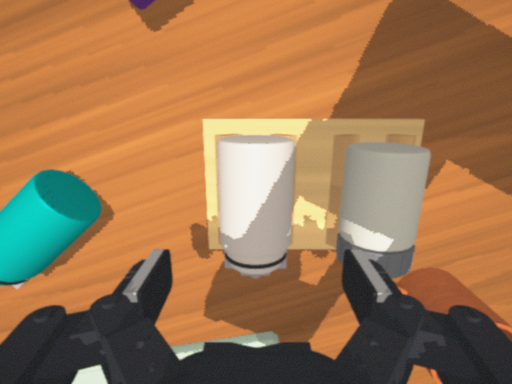

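The jar (cols 217–295) is centred between the fingers (cols ~165 and ~350), and the fit agrees within 1 mm. Descending to grip.

Call:
servo_tool(rows="0 -0.05 -3 0 8.5;0 0 -3 0 8.5;0 0 -2 0 8.5;0 0 -1.5 0 8.5;0 0 -1 0 8.5;0 0 -0.5 0 8.5;0 0 0 0 8.5;0 0 0 0 8.5")

```text
clock: 7.35
eef_pos: [0.5122, -0.3984, 0.0328]
tool_rot: [0.165, 0.986, -0.001, 0.001]
force: [0.2, 0.7, 0.3]
opening: 0.085
gripper_force: 0.0
```

Call:
servo_tool(rows="0 0 0 0 5.5;0 0 0 0 5.5;0 0 0 0 5.5;0 0 0 0 5.5;0 0 0 0 5.5;0 0 0 0 5.5;0 0 0 0 5.5;0 0 0 0 5.5", force=50)

```text
clock: 8.02
eef_pos: [0.5125, -0.3966, 0.0332]
tool_rot: [0.165, 0.986, 0.001, 0.001]
force: [1.7, 6.8, 8.5]
opening: 0.0606
gripper_force: 53.6
```

Call:
servo_tool(rows="0 0 0.5 0 5.5;0 0 1.5 0 5.5;0 0 3 0 5.5;0 0 3.5 0 5.5;0 0 3.5 0 5.5;0 0 3.5 0 5.5;0 0 3.5 0 5.5;0 0 2 0 5.5;0 0 0 0 5.5")

```text
clock: 8.77
eef_pos: [0.5131, -0.3998, 0.2469]
tool_rot: [0.165, 0.986, -0.003, 0.004]
force: [0.5, -0.5, -5.5]
opening: 0.0601
gripper_force: 57.4
```

Call:
servo_tool(rows="0.1 1 0 -0.03 5.5;0.24 2.1 0 -0.06 5.5;0.24 2.1 0 -0.06 5.5;0.24 2.1 0 -0.06 5.5;0.24 2.1 0 -0.06 5.5;0.24 2.1 0 -0.06 5.5;0.24 2.1 0 -0.06 5.5;0.24 2.1 0 -0.06 5.5;0.24 2.1 0 -0.06 5.5;0.24 2.1 0 -0.06 5.5;0.24 2.1 0 -0.06 5.5;0.24 2.1 0 -0.06 5.5")

```text
clock: 9.77
eef_pos: [0.5368, -0.1551, 0.2387]
tool_rot: [0.49, 0.872, -0.0, -0.002]
force: [0.9, 0.1, -6.1]
opening: 0.0603
gripper_force: 57.1
```

Call:
servo_tool(rows="0.24 2.1 0 -0.06 5.5;0.24 2.1 0 -0.06 5.5;0.24 2.1 0 -0.06 5.5;0.24 2.1 0 -0.06 5.5;0.24 2.1 0 -0.06 5.5;0.24 2.1 0 -0.06 5.5;0.24 2.1 0 -0.06 5.5;0.24 2.1 0 -0.01 5.5;0.24 1.6 0 0 5.5;0 0 0 0 5.5;0 0 0 0 5.5;0 0 0 0 5.5")

```text
clock: 10.77
eef_pos: [0.559, 0.0269, 0.2397]
tool_rot: [0.664, 0.748, -0.001, -0.001]
force: [0.3, -0.2, -6.9]
opening: 0.0602
gripper_force: 57.1
```

Run:
```python
from h import *
import pickle
c=cam("top");w=cam("wrist");s=get_state();print(s["eef_pos"],s["tool_rot"],s["opening"],s["force"],s["gripper_force"])
cv2.imwrite("pics/d.png",np.hstack([c["pixels"][140:280,110:330,::-1].repeat(2,0).repeat(2,1)[:280],cv2.resize(w["pixels"][:,:,::-1],(360,280))]))
```

```text
[0.55952527 0.02652639 0.24037673] [ 6.63881524e-01  7.47837234e-01 -7.20243881e-04 -5.24669190e-04] 0.06027232843469936 [ 0.1365842  -0.32538442 -6.74837263] 57.08555996417999
```

View pics/d.png

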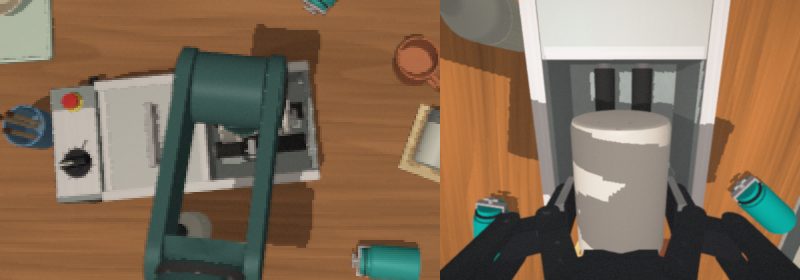

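The wrist view (right half) shows the jar held over the bay, centred on the rollers (jar col ~621, roller gap ~623). The guard is fully over the deck. Lowering.

Call:
servo_tool(rows="0.15 0.25 -2 0 5.5;0 0 -3 0 5.5;0 0 -3 0 5.5;0 0 -3 0 5.5;0 0 -2 0 5.5;0 0 -1.5 0 5.5;0 0 -1 0 5.5;0 0 -0.7 0 5.5;0 0 -0.5 0 5.5;0 0 0 0 5.5;0 0 0 0 5.5")

```text
clock: 11.78
eef_pos: [0.5623, 0.0296, 0.0749]
tool_rot: [0.664, 0.748, 0.0, 0.0]
force: [0.5, -0.4, -6.9]
opening: 0.0602
gripper_force: 56.9
```

Call:
servo_tool(rows="0 0 -0.3 0 5.5;0 0 -0.2 0 5.5;0 0 -0.1 0 5.5;0 0 0 0 5.5;0 0 0 0 5.5")

```text
clock: 12.2
eef_pos: [0.5617, 0.0299, 0.0684]
tool_rot: [0.664, 0.748, -0.0, -0.0]
force: [0.4, 0.1, -6.3]
opening: 0.0601
gripper_force: 57.0
```

Call:
servo_tool(rows="0 0 -0.1 0 5.5;0 0 0 0 5.5;0 0 -0.05 0 5.5;0 0 0 0 5.5;0 0 0 0 5.5")

```text
clock: 12.62
eef_pos: [0.5624, 0.0298, 0.0672]
tool_rot: [0.664, 0.748, 0.0, 0.001]
force: [0.9, 0.2, -1.5]
opening: 0.0605
gripper_force: 57.7
```

Call:
servo_tool(rows="0 0 -0.05 0 5.5;0 0 0 0 5.5;0 0 0 0 6.5;0 0 0 0 7;0 0 0 0 7.5;0 0 0 0 8.2;0 0 0 0 8.2;0 0 0 0 8.2;0 0 0 0 8.2")

```text
clock: 13.37
eef_pos: [0.5617, 0.0298, 0.0662]
tool_rot: [0.664, 0.748, -0.0, -0.0]
force: [-0.1, -0.0, 0.1]
opening: 0.0822
gripper_force: 0.0
```

Call:
servo_tool(rows="0 0 1 0 8.2;0 0 2 0 8.2;0 0 3 0 8.2;0 0 3.5 0 8.2;0 0 3.5 0 8.2;0 0 3.5 0 8.2;0 0 3.5 0 8.2;0 0 3 0 8.2;0 0 0 0 8.2;0 0 0 0 8.2")

```text
clock: 14.2
eef_pos: [0.5629, 0.0298, 0.2992]
tool_rot: [0.664, 0.748, 0.002, 0.002]
force: [-0.9, 0.4, -0.1]
opening: 0.0824
gripper_force: 0.0
```

Run:
```python
from h import *
w=cam("wrist");s=get_state();print(s["eef_pos"],s["tool_rot"],s["opening"],s["force"])
cv2.imwrite("pics/e.png",w["pixels"][:,:,::-1])
P=cloud(w);Rm=np.array([[.9928,.1199],[-.1199,.9928]])
M=P.copy();M[...,:2]=(P[...,:2]-[.5612,.030])@Rm.T
x,y,z=M[...,0],M[...,1],M[...,2]
j=(abs(x)<.04)&(abs(y)<.085)&(z>.095)&(z<.13);Q=M[j]
print(cv2.minAreaRect(Q[:,:2].astype(np.float32)*1000),np.percentile(Q[:,2],99),Q.min(0),Q.max(0))
h=(z>.169)&(z<.18)&(abs(x)<.06)&(abs(y-.18)<.03)
print("bar",h.sum(),M[h].mean(0) if h.any() else 0)
```

```text
[0.56165831 0.02984673 0.29716764] [6.63608768e-01 7.48079459e-01 4.36280936e-04 5.79845728e-04] 0.08188979251224665 [0.19928089 0.20178283 0.05884093]
((0.5125236511230469, -1.0511512756347656), (107.70771789550781, 55.897769927978516), 89.88302612304688) 0.11355207818882508 [-0.02746405 -0.0548949   0.09500976] [0.02851876 0.05283268 0.11487746]
bar 0 0
```

View pics/e.png

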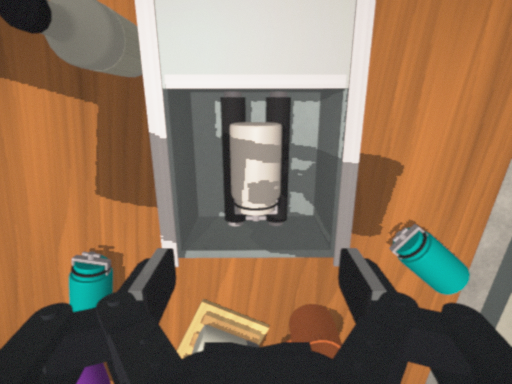

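The jar lies centred on both rollers at (255,165), lid toward the right end, top at 113.6 mm (axis 82 mm), aligned. Next, the handle, to shut the guard.

Call:
servo_tool(rows="-0.18 1.49 0 0.12 5;-0.18 1.49 0 0.12 5;-0.18 1.49 0 0.12 5;-0.18 1.49 0 0.12 5;-0.18 1.49 0 0.12 5;-0.18 1.49 0 0.12 5;-0.18 1.49 0 0.12 5;-0.18 1.49 0 0.12 5;-0.18 1.49 0 0.12 5;-0.18 1.49 0 0.12 5;-0.18 1.49 0 0.12 5;-0.18 1.48 0 0.12 5")

```text
clock: 15.25
eef_pos: [0.5385, 0.2089, 0.2941]
tool_rot: [0.003, 1.0, -0.001, -0.002]
force: [-0.1, -0.3, -0.1]
opening: 0.0502
gripper_force: 0.0
```

Call:
servo_tool(rows="0 0 0 0.12 5;0 0 0 0.01 5;0 0 0 0 5;0 0 0 0 5")

```text
clock: 15.58
eef_pos: [0.5395, 0.2081, 0.2952]
tool_rot: [-0.057, 0.998, -0.0, -0.001]
force: [-0.0, -0.1, -1.0]
opening: 0.05
gripper_force: 0.0
```

Run:
```python
from h import *
c=cam("wrist");s=get_state();q=s["tool_rot"];print(s["eef_pos"],np.degrees(np.arctan2(2*q[1]**2-1,2*q[0]*q[1])),s["opening"])
P=cloud(c);x,y,z=P[...,0],P[...,1],P[...,2]
h=(z>.169)&(z<.18)&(x>.45)&(x<.65)&(abs(y-.209)<.04)
print("bar",cv2.minAreaRect(P[h][:,:2].astype(np.float32)*1000))
```

```text
[0.53968394 0.20802556 0.2954727 ] 96.61561860625264 0.04988644710000263
bar ((540.2513427734375, 207.96746826171875), (109.45574951171875, 11.791510581970215), 6.865427494049072)
```

Call:
servo_tool(rows="0.03 0 -3 0.005 5;0 0 -3 0 5;0 0 -3 0 5;0 0 -3 0 5;0 0 -1.5 0 5;0 0 -0.7 0 5;0 0 0 0 0.8;0 0 0 0 0.8;0 0 0 0 0.8;0 0 0 0 0.8;0 0 0 0 0.8;0 0 0 0 0.8", force=30)

```text
clock: 16.63
eef_pos: [0.5417, 0.2086, 0.1559]
tool_rot: [-0.062, 0.998, 0.0, 0.002]
force: [-0.2, -1.6, 6.8]
opening: 0.0114
gripper_force: 33.4
```

Call:
servo_tool(rows="0.06 -0.5 0 0 0.8;0.18 -1.5 0 0 0.8;0.24 -2 0 0 0.8;0.24 -2 0 0 0.8;0.24 -2 0 0 0.8;0.24 -2 0 0 0.8;0.24 -2 0 0 0.8;0.24 -2 0 0 0.8;0.18 -1.5 0 0 0.8;0.14 -1.2 0 0 0.8;0.08 -0.7 0 0 0.8;0 0 0 0 0.8")

```text
clock: 17.63
eef_pos: [0.563, 0.0331, 0.1559]
tool_rot: [-0.061, 0.998, -0.0, 0.002]
force: [-0.1, -2.7, 5.8]
opening: 0.011
gripper_force: 33.4
```

Call:
servo_tool(rows="0.02 -0.2 0 0 0.8;0.02 -0.2 0 0 0.8;0.02 -0.2 0 0 0.8;0 0 0 0 0.8")

```text
clock: 17.97
eef_pos: [0.5633, 0.0298, 0.1559]
tool_rot: [-0.061, 0.998, 0.001, 0.002]
force: [1.2, 5.9, 6.0]
opening: 0.0115
gripper_force: 33.4
```

Call:
servo_tool(rows="0.02 -0.2 0 0 0.8;0.01 -0.1 0 0 0.8;0 0 0 0 0.8;0 0 0 0 0.8")

```text
clock: 18.3
eef_pos: [0.5633, 0.0298, 0.1559]
tool_rot: [-0.061, 0.998, 0.003, 0.002]
force: [0.0, 14.1, 8.2]
opening: 0.0115
gripper_force: 33.5
```

Call:
servo_tool(rows="-0.02 0.2 0 0 5;0 0 0 0 5;0 0 0 0 5;0 0 0 0 5;0 0 2 0 5;0 0 3 0 5;0 0 3 0 5;0 0 3 0 5;0 0 3.4 0 5;-0.5 1.9 0 0.1 5;-0.5 2.1 0 0.1 5;-0.5 2.1 0 0.1 5")

```text
clock: 19.3
eef_pos: [0.5471, 0.0884, 0.2991]
tool_rot: [-0.212, 0.977, -0.0, 0.001]
force: [0.2, 0.4, -1.1]
opening: 0.05
gripper_force: 0.0
```

Call:
servo_tool(rows="-0.5 2.1 0 0.1 5;-0.5 2.1 0 0.1 5;-0.5 2.1 0 0.1 5;-0.5 2.1 0 0.1 5;-0.5 2.1 0 0.1 5;-0.5 2.1 0 0.1 5;-0.5 2.1 0 0.1 5;-0.5 2.1 0 0.1 5;-0.5 2.1 0 0.1 5;-0.5 2 0 0.1 5;-0.5 2 0 0.1 5;-0.5 2 0 0.1 5")

```text
clock: 20.3
eef_pos: [0.4866, 0.338, 0.298]
tool_rot: [0.727, -0.687, 0.0, 0.0]
force: [0.6, -0.4, 0.7]
opening: 0.05
gripper_force: 0.0
```

Run:
```python
from h import *
t=cam("top");w=cam("wrist");s=get_state();q=s["tool_rot"];print(s["eef_pos"],np.degrees(np.arctan2(2*q[1]**2-1,2*q[0]*q[1])),s["opening"],s["joint_pos"])
cv2.imwrite("pics/f.png",np.hstack([w["pixels"][:,:,::-1],cv2.resize(t["pixels"][150:280,130:226,::-1],(284,384))]))
Rm=np.array([[.9928,.1199],[-.1199,.9928]])
P=cloud(w);M=P.copy();M[...,:2]=(P[...,:2]-[.5612,.030])@Rm.T
x,y,z=M[...,0],M[...,1],M[...,2]
k=(z>.165)&(z<.18)&(abs(x+.035)<.04)&(abs(y-.315)<.04)
if k.sum()>10:
    r=cv2.minAreaRect(P[k][:,:2].astype(np.float32)*1000);print("knob",r,np.percentile(z[k],[5,50,95]),P[k].mean(0),M[k].mean(0),k.sum())
T=cloud(t);MT=T.copy();MT[...,:2]=(T[...,:2]-[.5612,.030])@Rm.T
b=(MT[...,2]>.16)&(MT[...,1]>.36)&(MT[...,1]<.5)&(abs(MT[...,0])<.1)&(MT[...,2]<.24);print("brush",T[b].min(0) if b.any() else 0,T[b].max(0) if b.any() else 0)
h=(z>.169)&(z<.18)&(abs(x)<.06)&(abs(y)<.06);print("bar w",h.sum(),M[h].mean(0) if h.any() else 0)
X=MT;h=(X[...,2]>.166)&(X[...,2]<.18)&(abs(X[...,0])<.06)&(abs(X[...,1])<.05);print("bar t",h.sum(),X[h].mean(0) if h.any() else 0)
```

```text
[0.48619338 0.33965179 0.29798369] -176.70792649149917 0.04994118400735121 [ 4.92764524e-01  2.97170802e-01  1.43431779e+00  9.31333919e-04
  1.41003606e+00 -2.70643449e+00]
knob ((489.8094787597656, 338.17181396484375), (13.09169864654541, 46.54512023925781), 12.723361015319824) [0.17141407 0.17377468 0.17501836] [0.48996454 0.33652141 0.17356216] [-0.03397065  0.31285559  0.17356216] 677
brush [0.55591053 0.4367562  0.16018154] [0.56941454 0.46240077 0.22331975]
bar w 0 0
bar t 114 [-0.00089362  0.00390853  0.17383123]
```

View pics/f.png

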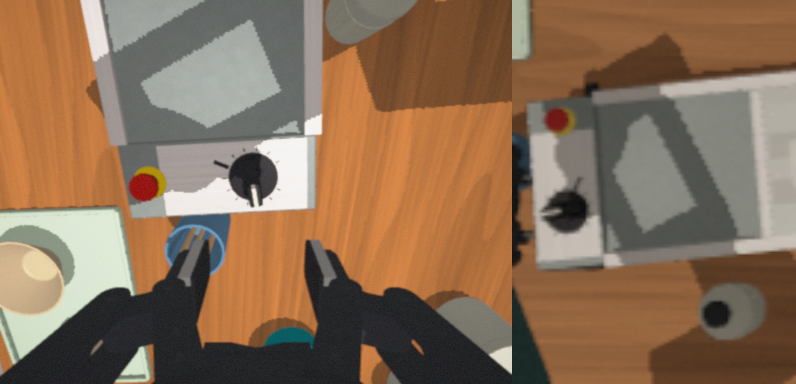

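The wrist view shows the dial at (252,178) with its white line pointing down the image (world +y) and the long mark at (221,163). The bar lies at 102.7°, so it needs 2.11 rad clockwise. I'll check for a skirt under the bar before descending.

Run:
```python
from h import *
w=cam("wrist");P=cloud(w);d=np.hypot(P[...,0]-.4895,P[...,1]-.3382)
k=(d<.026)&(P[...,2]>.13);print(np.histogram(P[...,2][k],np.arange(.14,.181,.003)))
k=(d<.026)&(P[...,2]>.146)&(P[...,2]<.166);print(np.percentile(d[k],[50,95]))
```

```text
(array([  1, 370, 811, 114,  17,   5,  15,   9,  13,  14, 105, 545,   2]), array([0.14 , 0.143, 0.146, 0.149, 0.152, 0.155, 0.158, 0.161, 0.164,
       0.167, 0.17 , 0.173, 0.176, 0.179]))
[0.02000533 0.02499107]
```

Call:
servo_tool(rows="0.33 -0.15 -3 0.08 4.5;0 0 -3 0.084 4.5;0 0 -3 0 4.5;0 0 -1.5 0 4.5;0 0 0 0 4.5;0 0 0 0 4.5")

```text
clock: 20.95
eef_pos: [0.4901, 0.3347, 0.1927]
tool_rot: [0.779, -0.627, -0.0, 0.001]
force: [1.0, -0.7, 0.2]
opening: 0.0452
gripper_force: 0.0
```

Call:
servo_tool(rows="0 0 -1 0 4.5;0 0 0 0 4.5;0 0 0 0 4.5;0 0 0 0 4.5")

```text
clock: 21.28
eef_pos: [0.4907, 0.3362, 0.1841]
tool_rot: [0.779, -0.626, 0.0, -0.001]
force: [-0.3, -0.2, -0.0]
opening: 0.0449
gripper_force: 0.0
```

Run:
```python
from h import *
s=get_state();q=s["tool_rot"];print(s["eef_pos"],np.degrees(np.arctan2(2*q[1]**2-1,2*q[0]*q[1])),s["joint_pos"][5])
w=cam("wrist")
P=cloud(w);d=np.hypot(P[...,0]-.4895,P[...,1]-.3382)
k=(d<.03)&(P[...,2]>.168)&(P[...,2]<.178);print(k.sum(),cv2.minAreaRect(P[k][:,:2].astype(np.float32)*1000),P[k].mean(0))
```

```text
[0.4907141  0.33622165 0.18414723] -167.58351349006088 -2.8735928516343434
1664 ((489.82501220703125, 338.07659912109375), (12.71451473236084, 46.97332000732422), 12.910849571228027) [0.4901948  0.33604493 0.17366146]
```

Call:
servo_tool(rows="-0.09 0.18 -1.5 0.008 4.5;0 0 -1 0 4.5;0 0 -0.6 0 4.5;0 0 0 0 4.5;0 0 0 0 3;0 0 0 0 1;0 0 0 0 1;0 0 0 0 1;0 0 0 0 1;0 0 0 0 1;0 0 0 0 1", force=40)

```text
clock: 22.25
eef_pos: [0.4898, 0.338, 0.1529]
tool_rot: [0.782, -0.623, 0.0, -0.001]
force: [0.0, -0.5, 4.2]
opening: 0.0121
gripper_force: 41.6
```

Call:
servo_tool(rows="0 0 0 -0.1 1;0 0 0 -0.1 1;0 0 0 -0.1 1;0 0 0 -0.1 1;0 0 0 -0.1 1;0 0 0 -0.1 1;0 0 0 -0.1 1;0 0 0 -0.1 1;0 0 0 -0.1 1;0 0 0 -0.1 1;0 0 0 0 1;0 0 0 0 1")

```text
clock: 23.25
eef_pos: [0.4896, 0.3381, 0.1529]
tool_rot: [-0.389, 0.921, 0.0, 0.001]
force: [-0.1, 0.3, 6.3]
opening: 0.0119
gripper_force: 41.9
```

Call:
servo_tool(rows="0 0 0 -0.1 1;0 0 0 -0.1 1;0 0 0 -0.1 1;0 0 0 -0.1 1;0 0 0 -0.1 1;0 0 0 -0.1 1;0 0 0 -0.1 1;0 0 0 -0.1 1;0 0 0 -0.1 1;0 0 0 -0.1 1;0 0 0 -0.1 1;0 0 0 0 1")

```text
clock: 24.25
eef_pos: [0.4896, 0.3384, 0.1529]
tool_rot: [0.153, 0.988, 0.001, 0.0]
force: [-0.8, 1.3, 5.6]
opening: 0.0123
gripper_force: 41.9
```

Run:
```python
from h import *
s=get_state();q=s["tool_rot"];print(s["eef_pos"],np.degrees(np.arctan2(2*q[1]**2-1,2*q[0]*q[1])),s["joint_pos"][5],s["force"],s["moment"],s["opening"])
```

```text
[0.48958266 0.33835341 0.1528981 ] 72.45171373564588 -0.7763220879794092 [-0.81403549  1.31223447  5.59142311] [ 0.177203    0.09699637 -0.01990131] 0.012282317833326548
```

Call:
servo_tool(rows="0 0 0 -0.01 1;0 0 0 0 1;0 0 0 0 3;0 0 0 0 4.5;0 0 0 0 4.5;0 0 0 0 4.5;0 0 1.5 0 4.5;0 0 2.5 0 4.5;0 0 3 0 4.5;0 0 3.5 0 4.5;0 0 0 0 4.5;0 0 0 0 4.5")

```text
clock: 25.25
eef_pos: [0.4907, 0.3386, 0.2596]
tool_rot: [0.156, 0.988, 0.001, 0.002]
force: [-0.4, 0.1, -0.4]
opening: 0.0451
gripper_force: 0.0
```

Run:
```python
from h import *
w=cam("wrist");t=cam("top");sc=cam("scene")
P=cloud(w);d=np.hypot(P[...,0]-.4897,P[...,1]-.3382)
k=(d<.03)&(P[...,2]>.168)&(P[...,2]<.178);print(k.sum(),cv2.minAreaRect(P[k][:,:2].astype(np.float32)*1000),P[k].mean(0))
v,u=np.where(k);cu,cv_=int(u.mean()),int(v.mean());print(cu,cv_)
# long mark: dark panel pixels beyond skirt radius
g=w["pixels"].astype(int).sum(-1); m=(d>.028)&(d<.042)&(abs(P[...,2]-.144)<.004)
a=np.degrees(np.arctan2(P[...,1]-.3382,P[...,0]-.4897))
for lo in range(-60,30,6):
    b=m&(a>=lo)&(a<lo+6)
    if b.sum(): print(lo,b.sum(),int(np.percentile(g[b],10)),end="; ")
crop=cv2.resize(w["pixels"][max(cv_-55,0):cv_+55,cu-55:cu+55,::-1],(400,400),interpolation=cv2.INTER_CUBIC)
cv2.imwrite("pics/g.png",np.hstack([crop,cv2.resize(sc["pixels"][150:250,225:400,::-1],(400,400))]))
```

```text
870 ((489.08251953125, 338.03814697265625), (12.624506950378418, 45.93527603149414), 72.0804672241211) [0.48819149 0.33838947 0.17362309]
255 198
-60 51 453; -54 54 466; -48 52 368; -42 49 457; -36 45 444; -30 27 451; -24 25 148; -18 27 137; -12 30 432; -6 50 460; 0 52 463; 6 57 467; 12 51 481; 18 56 488; 24 55 472;
```

View pics/g.png

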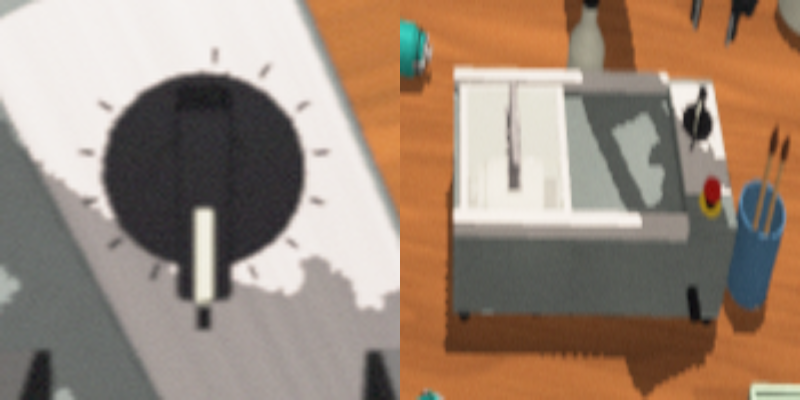

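The white line at (204,255) runs straight into the heavy mark at (203,318), measured at -17.9° against a target of -18.1°. The scene half shows the guard shut over the jar with the pot and bottle standing. Handing in.

```bash
python3 -c "
from station import *
print(finish_job())"
```

```text
the job is handed in; nothing more can be done
None
```

The job is handed in: the jar lies on both rollers, the guard is pushed shut against its stop, and the dial line is within about 0.2° of the heavy mark; no bystander was touched, and the arm took about 25 s.

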